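# Seat the test block in the corner pocket of the locating jig

### The arm

A 6-joint arm with a two-finger parallel gripper is mounted at the origin on a cart in front of the work surface, level with it; the furniture and walls round the work are solid. World frame = base frame: x ahead of the robot, y to its left, z up, the work surface at z = 0. Lengths are in m, angles in rad, forces in N, time in s.
With the tool pointing down it reaches from about 0.35 to 0.875 m from the base axis. Payload 15.5 kg.
Tool frame: the origin (TCP) lies on the centre line of the jaws, within the pads' length; the fingertips stand 14 mm ahead of it and the grasp point (between the pads) lies 5 mm behind it; z points along the fingers, x is the direction in which the jaws open and shut, and the axes are right-handed (so a half turn about z gives the same grasp; the last joint's range is limited). The gripper opens to 85 mm and grips with 20 to 120 N. Pads are 22 mm wide; open, the fingers measure 114 mm over their backs; the gripper's body (76 mm by 85 mm) begins 54 mm behind the grasp point. The pads swing forward as they close: fully open they stand 13 mm farther back than shut.
Start: joints at [-1.26, 0.494, 1.345, -0, 1.302, -0.096], TCP at [0.247, -0.574, 0.245] pointing down, gripper open.
Joint ranges: [-2.91, 2.91], [-0.82, 2.16], [0.22, 2.67], [-1.22, 4.37], [0.12, 2.79], [-3.08, 3.08]. Speed limits (rad/s): [1.89, 1.89, 2.57, 3.01, 3.01, 3.01].

### API

Orientations are given as a 3x3 rotation matrix whose columns are the frame's x, y, z axes.
In Python, from rig import bot gives the robot as it stands.
- The arm moves only by the tool carry_out, never from a script. Its argument "rows" is one flat list of numbers, 5 for each row, row after row: the shift along the tool's x, y, z normalised to -1 to 1, where 1 is 0.1 m, then the turn about the tool's z normalised to -1 to 1, where 1 is pi/2 rad, then the finger opening in mm, from 0 to 85.4. In form: [tx, ty, tz, twist, jaw, tx, ty, tz, twist, jaw, ...]. A call has exactly 10 rows; each row shifts and turns the pose as measured when the row begins, along the tool's axes as they then stand; what a row does not reach is not made up. A row lasts 1/12 s, in which the tool goes at most 41.7 mm and 7.16 degrees, less where a joint would pass 70% of its speed; a pose out of reach is approached as far as the arm can. A call with a number of a shift or a turn outside -1 to 1 is refused whole. A call with a gripper value outside its range is refused whole. The fingers move at their own pace and stop on an object; "grip_force" is the grip in N (left out, the last holds). Time passes only in rows, so rows that do not move let the fingers close, or fill a call up. It gives the time, the measured TCP pose, the force and the opening at its end, in the units of the state.
- bot.sense(): the state, without advancing time (a new reading comes with each control period).
- bot.grab_frame(name): name is "scene" or "top" or "wrist"; returns the picture (384x512x3 uint8, red, green, blue); there is no depth.
- bot.calibration(name): a dict with "fx", "fy", "cx", "cy" (pixels), "origin" and "rotation" of the camera in the world. Camera axes: x right, y up, looking along -z (the intrinsics and any distortion apply to the point x, -y, -z); pixel columns grow to the right and rows downward; lengths in m; the calibration is good to about 2 mm. A picture is of the moment at which its call begins: read the wrist's pose just before it. calibration takes no time and is no camera call; for the wrist camera it gives the pose at the moment of the call.
- bot.sign_off(): hands the job in, once; it reports no verdict.
Trained networks look in the newest picture that a camera, given by its name, has taken for a name from the list of things; names that differ only in an ending like _2 or _b are one class to them, and where a whole thing is asked for, a point or a joint stands for the part that bears it (a point fixed in the world has none). Each returns a list of dicts, best first, with "confidence" (0 to 1); they miss things now and then, are a little off and sometimes report something else, mostly with a low value. They report only what shows in the picture. A call takes as long as a camera call.
- bot.find_in(camera, thing): "location" ([x, y, z] in m, in world coordinates, good to about 4 mm: the middle of the surface that is visible of it).
- bot.outline_of(camera, thing): "mask" (384x512 bool, what is visible of it).
The state is a dict: "t": time; "joints": joint angles; "dq": joint speeds; "effort": joint torques, N m; "eef_pos": TCP position; "eef_rot": TCP orientation; "force": force on the tool from outside, world axes, zero at the start; "torque": the same for the moment, N m; "width": opening from 0.0 (shut) to 1.0 (fully open).
Only numpy, scipy, OpenCV 4.12 (cv2) and the standard library are available. Lean on these libraries where they do the work, as an engineer would, in place of code of your own. Each camera call takes 0.05 s, during which the arm holds its last target.

### The job

Get the bronze test block located in the jig without gripping or lifting it: with a fingertip, push it across the jig's plate until its long side lies flat against the rail, then slide it along the rail into the corner pocket until it is fully home, flush against both the rail and the end stop. Keep it on the rail all the way along, leave the other things where they are, and back off clear of it.

Things in the scene. Friction and masses are not known exactly. Their poses are not given: they have to be found in the camera images.
- jig: fixed metal jig: plate 170 (x) x 320 (y) x 14 mm thick, flat and open but for three bars, each standing 14 mm above it: a 20 mm wide rail along the whole far edge, working face at x = +65 mm; an end stop across the +y end, face at y = +140 mm; a short guide parallel to the rail (see pocket_mouth). Origin: centre of the plate's underside, on the bench; z up
- jig_corner (a point): inner corner of the pocket on the plate's upper side (14 mm above the bench), where the faces of rail and end stop meet; axes as the jig's, the pocket lies on its -x, -y side. A block fully home has its centre 30.5 mm to -x and 42.5 mm to -y of this point; its last 45 mm then stick out of the pocket
- pocket_mouth (a point): middle of the pocket's mouth on the plate's upper side; axes as the jig's. The pocket, 66 mm wide between rail and guide, runs 40 mm from here to +y, to the end stop. The guide is 15 mm thick with its inner face at jig x = -1 mm; before the mouth it flares away from the rail, 11 mm out over 18 mm (to jig y = +82, x = -21 mm outside)
- bronze_block: loose flat bronze block, 61 (x) x 85 (y) x 10 mm high, about 0.4 kg, lying flat on the jig's plate near its -y end; origin at the centre of its underside, z up, y along its long side. It lies with its y axis within 0.4 rad of the rail, off the rail
- ferrule_a: loose small grey ferrule, 17 x 30 x 7 mm, a bystander lying on the near +y part of the plate, out of the way; origin under its centre
- lacquer_box: loose open dark red box, 142 x 124 x 57 mm, bystander on the bench left of the jig; origin under its centre
- timer: loose small timer, 62 x 68 x 21 mm, bystander; origin under its centre
- pliers: loose pliers with red handles, 52 x 161 x 11 mm, bystander; origin under its centre
- flux_brush: loose flat brush with a wooden handle, 18 x 147 x 10 mm, bystander lying behind the jig; origin under its centre

How it is judged:
On the way:
1. the block lies flat against the rail, its leading end still short of the pocket's mouth (x of bronze_block in the frame of jig_corner above -0.0345 m and angle between the y axis of bronze_block and the y axis of jig, either way round below 0.07 rad and y of bronze_block in the frame of jig_corner below -0.0925 m), for 0.2 s.
At the end, for the whole second after the job is handed in: the block lies flat on the plate, at rest in the pocket, its centre within 3 mm of touching the rail and within 3 mm of touching the end stop, square to the rail within 0.05 rad (x of bronze_block in the frame of jig_corner between -0.0335 and -0.028 m and y of bronze_block in the frame of jig_corner between -0.0455 and -0.04 m and angle between the y axis of bronze_block and the y axis of jig, either way round below 0.05 rad and height (world z) of bronze_block between 0.011 and 0.017 m and angle between bronze_block's own z axis and vertical below 0.06 rad and linear speed of bronze_block below 0.01 m/s).
It fails at once if the block is lifted off the plate (more than 6 mm) or tipped (more than 0.2 rad) (height (world z) of bronze_block above 0.02 m or angle between bronze_block's own z axis and vertical above 0.2 rad).
It fails at once if the block, on the last 50 mm before the pocket or in it, is more than 10 mm off the rail (y of bronze_block in the frame of jig_corner above -0.1325 m and x of bronze_block in the frame of jig_corner below -0.0405 m).
It fails at once if a bystander is shifted by more than 30 mm (distance of any of ferrule_a, lacquer_box, timer, pliers, flux_brush from where it was at the start of the episode above 0.03 m).
It also fails if it takes over 70 s, if anything falls off the work surface, if the arm or the gripper's body presses on something with over 40 N, if the wrist force passes 120 N, or if a joint passes its speed limit or range.

## Working session

There is one attempt and no reset: what is moved stays moved. The work goes in short steps, Python scripts to look and compute and a tool call to move; the robot and the scene stay as the last step left them, time stands still between calls to the robot, and variables do not carry over. Pictures are saved under pics/ and viewed, and the job is handed in when it is done.

Besides the shell and the picture viewer there is one more tool, called after "Request:" as name(argument=value, ...) on one line, values as JSON. carry_out: Moves the arm, as the interface text tells. Scaled input: -1 to 1 covers 0.1 m each way for a shift and pi/2 rad each way for a turn. Its arguments: {"type":"object","properties":{"rows":{"type":"array"},"grip_force":{"type":"number"}},"required":["rows"]}

```bash
mkdir -p pics; ls
python3 - <<'E'
from rig import bot
import cv2
s=bot.sense();print(s)
for n in("scene","top"):
    im=bot.grab_frame(n);cv2.imwrite(f"pics/{n}0.png",im[:,:,::-1])
    print(n,bot.calibration(n))
    for th in("jig","bronze_block","ferrule_a","jig_corner","pocket_mouth"):
        try: print(th,[(d["confidence"],d["location"]) for d in bot.find_in(n,th)][:2])
        except Exception as e: print(th,e)
E
```

```text
pics
{'t': 0.0, 'joints': array([-1.26049616e+00,  4.94186233e-01,  1.34613908e+00,  7.49798272e-07,
        1.30250043e+00, -9.54880989e-02]), 'dq': array([ 0.00092795, -0.00053364,  0.00031641,  0.00109935,  0.00021092,
        0.00072213]), 'effort': array([-2.06209574e-03, -8.82157445e+01, -3.83872604e+01, -2.49715422e-04,
        1.00203103e-02, -3.98157420e-05]), 'eef_pos': array([ 0.24661793, -0.57390822,  0.24469565]), 'eef_rot': array([[ 3.94742721e-01, -9.18791621e-01, -3.75828476e-04],
       [-9.18790878e-01, -3.94742882e-01,  1.17441984e-03],
       [-1.22740273e-03, -1.18285908e-04, -9.99999240e-01]]), 'force': array([-0.86566325, -0.09361541,  1.07415264]), 'torque': array([ 0.00089843, -0.00030416,  0.02957728]), 'width': 1.002668338530187}
scene {'fx': 425.5520684191133, 'fy': 425.5520684191133, 'cx': 252.14444217723135, 'cy': 188.34220187128284, 'origin': array([0.13780316, 0.77296393, 0.94270717]), 'rotation': array([[-0.88239059,  0.32047407, -0.34450431],
       [-0.47028653, -0.62365543,  0.62440731],
       [-0.01474564,  0.71298687,  0.70102232]])}
jig [(0.56, [0.4715, -0.1574, 0.0183])]
bronze_block [(0.85, [0.4381, -0.2359, 0.0284])]
ferrule_a []
jig_corner [(0.98, [0.4677, -0.1608, 0.0139])]
pocket_mouth [(0.64, [0.4646, -0.1567, 0.0154]), (0.21, [0.4286, 0.2165, 0.0156])]
top {'fx': 496.90673641136146, 'fy': 496.90673641136146, 'cx': 255.72708146138504, 'cy': 184.8402737477007, 'origin': array([ 0.3786134 , -0.01412708,  1.34339069]), 'rotation': array([[ 1.97412445e-03,  9.91320163e-01, -1.31455077e-01],
       [-9.99760002e-01, -9.11618618e-04, -2.18885162e-02],
       [-2.18183643e-02,  1.31466739e-01,  9.91080449e-01]])}
jig [(0.68, [0.4704, -0.1826, 0.0103])]
bronze_block [(0.76, [0.443, -0.2428, 0.0231]), (0.43, [0.4718, -0.1819, 0.0147])]
ferrule_a []
jig_corner [(0.69, [0.4722, -0.1764, 0.0093])]
pocket_mouth [(0.78, [0.468, -0.181, 0.0157])]
```

View pics/top0.png

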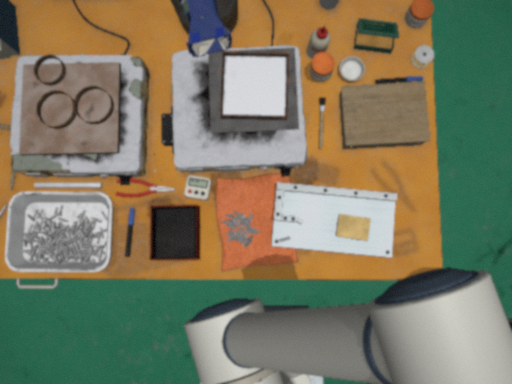

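View pics/scene0.png

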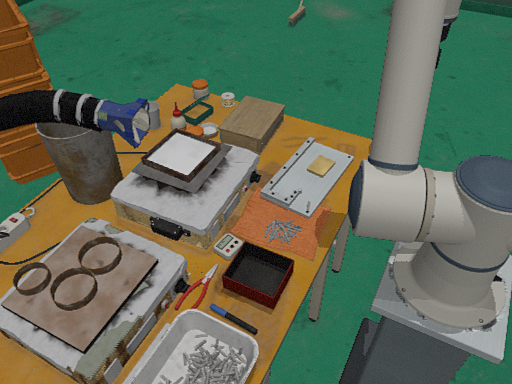

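The top view shows the jig at about cols 273–397, rows 183–257, with the block at (353,227). The rail is on the upper edge and the end stop on the left. I'll zoom in and fit the poses.

```bash
cat > h.py <<'E'
import numpy as np, cv2
from rig import bot
def ray(cal,u,v,z):
    R=np.array(cal["rotation"]);o=np.array(cal["origin"])
    d=R@np.array([(u-cal["cx"])/cal["fx"],-(v-cal["cy"])/cal["fy"],-1.])
    return o+d*((z-o[2])/d[2])
def proj(cal,p):
    R=np.array(cal["rotation"]);q=R.T@(np.array(p)-cal["origin"])
    return np.array([cal["cx"]+cal["fx"]*q[0]/-q[2],cal["cy"]-cal["fy"]*q[1]/-q[2]])
E
python3 - <<'E'
from h import *
for n,(a,b,c,d) in {"top":(265,175,405,265),"scene":(250,125,360,220)}.items():
    im=bot.grab_frame(n)[:,:,::-1]
    cv2.imwrite(f"pics/{n}z.png",cv2.resize(im[b:d,a:c],None,fx=5.6,fy=5.6,interpolation=cv2.INTER_CUBIC))
    cal=bot.calibration(n)
    for th,z in(("jig",.014),("bronze_block",.024)):
        r=bot.outline_of(n,th)
        for m in r[:2]:
            mm=m["mask"].astype(np.uint8);c=np.argwhere(mm)[:,::-1].astype(np.float32)
            box=cv2.boxPoints(cv2.minAreaRect(c))
            print(n,th,m["confidence"],mm.sum(),[(np.round(p,1),np.round(ray(cal,*p,z)[:2],4)) for p in box])
E
```

```text
top jig 0.65 6896 [(array([269.7, 245.5], dtype=float32), array([ 0.3924, -0.0223])), (array([275.7, 180.6], dtype=float32), array([ 0.5664, -0.0388])), (array([397.1, 191.8], dtype=float32), array([ 0.5357, -0.3635])), (array([391.1, 256.7], dtype=float32), array([ 0.3636, -0.3417]))]
top bronze_block 0.58 753 [(array([334.7, 235.5], dtype=float32), array([ 0.4188, -0.1933])), (array([338.3, 212.3], dtype=float32), array([ 0.4801, -0.2039])), (array([370.6, 217.2], dtype=float32), array([ 0.467 , -0.2888])), (array([367. , 240.5], dtype=float32), array([ 0.4059, -0.2777]))]
scene jig 0.69 3773 [(array([257.8, 193.9], dtype=float32), array([ 0.5673, -0.0406])), (array([312.7, 123.7], dtype=float32), array([ 0.5557, -0.4543])), (array([356.6, 158. ], dtype=float32), array([ 0.3521, -0.3411])), (array([301.7, 228.2], dtype=float32), array([0.3934, 0.0239]))]
scene bronze_block 0.69 499 [(array([211.2, 249.2], dtype=float32), array([0.5774, 0.2112])), (array([224.6, 229.1], dtype=float32), array([0.5813, 0.1341])), (array([243.5, 241.7], dtype=float32), array([0.5124, 0.1489])), (array([230.2, 261.8], dtype=float32), array([0.5114, 0.2234]))]
scene bronze_block 0.61 284 [(array([308.5, 168.5], dtype=float32), array([ 0.4706, -0.2089])), (array([324.5, 152.5], dtype=float32), array([ 0.454 , -0.3077])), (array([334.5, 162.5], dtype=float32), array([ 0.4065, -0.2747])), (array([318.5, 178.5], dtype=float32), array([ 0.4245, -0.1796]))]
```

View pics/topz.png

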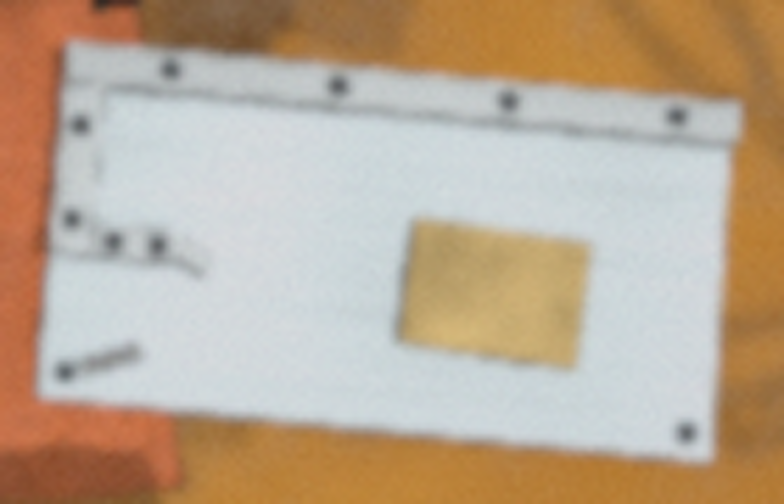

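View pics/scenez.png

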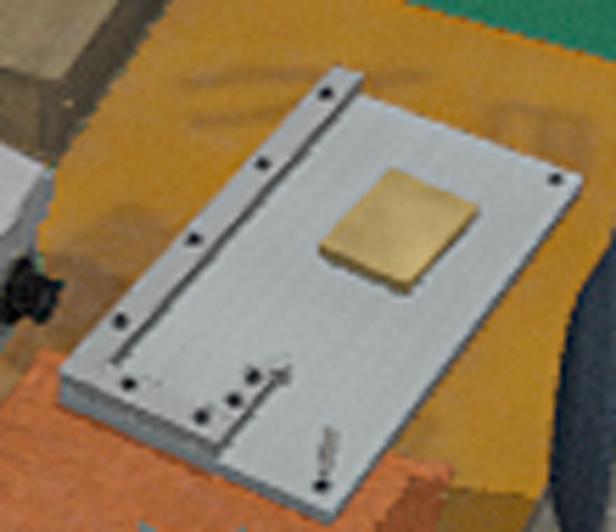

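The zoomed crop gives clear corners. Rail outer top corners are at crop (65,42) and (742,101), near plate corners at (37,400) and (713,463), and block corners at (413,218), (592,241), (577,367) and (399,342). Now I'll fit the poses.

```bash
cat > fit.py <<'E'
from h import *
from scipy.optimize import least_squares
def T(pose,pts):
    x,y,a=pose;pts=np.array(pts);c,s=np.cos(a),np.sin(a)
    o=pts.copy();o[:,0]=x+c*pts[:,0]-s*pts[:,1];o[:,1]=y+s*pts[:,0]+c*pts[:,1];return o
def fit(cal,pts,uv,x0):
    f=lambda p:(np.array([proj(cal,q) for q in T(p,pts)])-uv).ravel()
    r=least_squares(f,x0);return r.x,r.fun
E
python3 - <<'E'
from fit import *
cal=bot.calibration("top")
c=lambda L,a=265,b=175,k=5.6:np.array([[a-.5+(u+.5)/k,b-.5+(v+.5)/k] for u,v in L])
J,e=fit(cal,[[.085,.16,.028],[.085,-.16,.028],[-.085,.16,.014],[-.085,-.16,.014]],c([(65,42),(742,101),(37,400),(713,463)]),[.46,-.19,-.09])
print(J,e.round(2))
B,e=fit(cal,[[.0305,.0425,.024],[.0305,-.0425,.024],[-.0305,-.0425,.024],[-.0305,.0425,.024]],c([(413,218),(592,241),(577,367),(399,342)]),[.443,-.24,-.12])
print(B,e.round(2))
cs=bot.calibration("scene")
k=lambda L:c(L,250,125)
J2,e=fit(cs,[[.085,.16,.028],[.085,-.16,.028],[-.085,.16,.014],[-.085,-.16,.014]],k([(60,375),(340,67),(330,522),(582,178)]),J);print(J2,e.round(2))
B2,e=fit(cs,[[.0305,.0425,.024],[.0305,-.0425,.024],[-.0305,-.0425,.024],[-.0305,.0425,.024]],k([(320,247),(393,168),(480,208),(408,286)]),B);print(B2,e.round(2))
def inj(J,P):
    d=P[:2]-J[:2];a=J[2];return np.array([[np.cos(a),np.sin(a)],[-np.sin(a),np.cos(a)]])@d,P[2]-a
print(inj(J,B),inj(J2,B2))
E
```

```text
[ 0.46143442 -0.19233095 -0.08907313] [ 0.3   0.04 -0.15  0.03 -0.28  0.04  0.14 -0.1 ]
[ 0.4419943  -0.24192606 -0.13524393] [-0.05 -0.44  0.05 -0.21  0.23  0.3  -0.23  0.34]
[ 0.46043971 -0.19172103 -0.09601943] [-0.53 -0.14 -0.75  0.3   0.45 -0.64  0.78  0.57]
[ 0.44082216 -0.24326398 -0.14945739] [-0.54 -0.26 -0.22  0.03  0.47 -0.12  0.29  0.29]
(array([-0.0149513, -0.0511278]), np.float64(-0.046170802658366095)) (array([-0.01458566, -0.0531863 ]), np.float64(-0.053437964733084986))
```

Both views agree: jig at about (0.461,-0.192) with yaw -0.09, and the block in the jig at (-15,-52) mm with yaw -0.05. First I'll turn the tool so its x lies along jig x, and shut the jaws.

Request:
carry_out(rows=[0,0,0,-0.0685,0,0,0,0,-0.0685,0,0,0,0,-0.0685,0,0,0,0,-0.0685,0,0,0,0,-0.0685,0,0,0,0,-0.0685,0,0,0,0,-0.0685,0,0,0,0,-0.0685,0,0,0,0,-0.0685,0,0,0,0,-0.0685,0], grip_force=40)

```text
t: 1.73
eef_pos: [0.2467, -0.5742, 0.2453]
eef_rot: [[0.999, -0.043, 0.0], [-0.043, -0.999, -0.0], [0.0, 0.0, -1.0]]
force: [0.4, 0.9, -0.2]
width: -0.001
```

```bash
cat > st.py <<'E'
from h import *
import sys
J=np.array([.461,-.192]);a=-.0925
def jig(p): d=np.array(p)[:2]-J;return np.array([np.cos(a)*d[0]+np.sin(a)*d[1],-np.sin(a)*d[0]+np.cos(a)*d[1]])
def show(t=None):
    s=bot.sense();R=s["eef_rot"];p=s["eef_pos"]
    print("t",round(s["t"],2),"jig mm",(jig(p)*1e3).round(1),"z",(p[2]*1e3).round(1),"yaw rel",np.round(np.arctan2(R[1,0],R[0,0])-a,4),"F",s["force"].round(1),"w",round(s["width"],3),"tilt",R[:2,2].round(4))
    if t is not None:
        w=np.array([J[0]+np.cos(a)*t[0]-np.sin(a)*t[1],J[1]+np.sin(a)*t[0]+np.cos(a)*t[1],t[2]])
        print("tool shift (units .1m)",((R.T@(w-p))/.1).round(3))
if __name__=="__main__": show([float(v) for v in sys.argv[1:]] if len(sys.argv)>1 else None)
E
python3 st.py -.072 -.055 .12
```

```text
t 1.73 jig mm [-178.1 -400.4] z 245.3 yaw rel 0.0496 F [ 0.4  0.9 -0.2] w -0.001 tilt [ 0. -0.]
tool shift (units .1m) [ 1.23  -3.397  1.253]
```

Request:
carry_out(rows=[0.123,-0.34,0,0,0,0.123,-0.34,0,0,0,0.123,-0.34,0,0,0,0.123,-0.34,0,0,0,0.123,-0.34,0,0,0,0.123,-0.34,0,0,0,0.123,-0.34,0,0,0,0.123,-0.34,0,0,0,0.123,-0.34,0,0,0,0,0,0,0.031,0])

```text
t: 2.57
eef_pos: [0.37, -0.2616, 0.2441]
eef_rot: [[0.996, -0.085, 0.002], [-0.085, -0.996, -0.003], [0.002, 0.003, -1.0]]
force: [-0.9, 0.4, -0.3]
width: 0.0
```

```bash
python3 st.py -.072 -.055 .06
```

```text
t 2.57 jig mm [-84.2 -77.7] z 244.1 yaw rel 0.0075 F [-0.9  0.4 -0.3] w 0.0 tilt [ 0.0016 -0.0032]
tool shift (units .1m) [ 0.12  -0.232  1.841]
```

Request:
carry_out(rows=[0.06,-0.11,0.25,0.002,0,0.06,-0.11,0.25,0.002,0,0,0,0.25,0,0,0,0,0.25,0,0,0,0,0.25,0,0,0,0,0.25,0,0,0,0,0.2,0,0,0,0,0.1,0,0,0,0,0,0,0,0,0,0,0,0])

```text
t: 3.4
eef_pos: [0.3897, -0.2395, 0.0599]
eef_rot: [[0.996, -0.088, 0.01], [-0.088, -0.996, -0.01], [0.011, 0.009, -1.0]]
force: [-0.9, 0.0, 0.4]
width: 0.004
```

```bash
python3 st.py -.072 -.055 .032
python3 - <<'E'
from h import *
for n,(a,b,c,d) in {"scene":(250,95,380,220),"wrist":(0,0,512,384)}.items():
    im=bot.grab_frame(n)[b:d,a:c,::-1]
    cv2.imwrite(f"pics/{n}1.png",im if n=="wrist" else cv2.resize(im,None,fx=4.6,fy=4.6,interpolation=cv2.INTER_CUBIC))
E
```

```text
t 3.4 jig mm [-66.6 -53.9] z 59.9 yaw rel 0.0042 F [-0.9  0.   0.4] w 0.004 tilt [ 0.01 -0.01]
tool shift (units .1m) [-0.057  0.009  0.279]
```

View pics/wrist1.png

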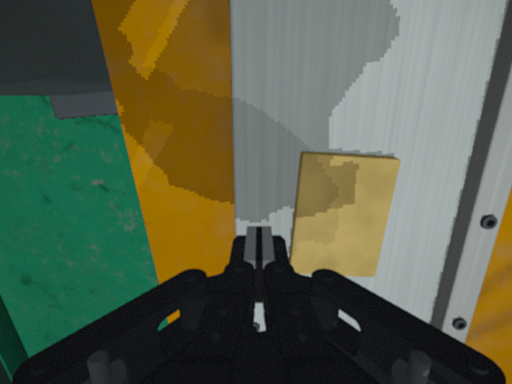

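View pics/scene1.png

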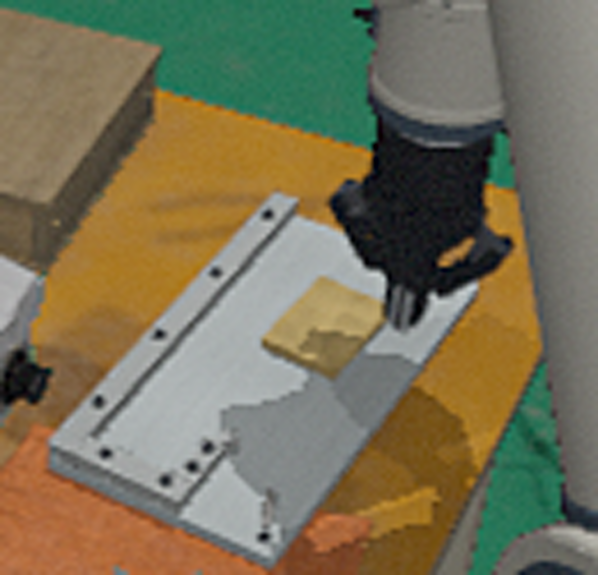

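The wrist view shows the shut fingers beside the block's near long side, clear of it, with the rail to the right. Descending to about 3 mm above the plate.

Request:
carry_out(rows=[-0.05,0,0.05,0,0,0,0,0.05,0,0,0,0,0.05,0,0,0,0,0.04,0,0,0,0,0.03,0,0,0,0,0.02,0,0,0,0,0.02,0,0,0,0,0,0,0,0,0,0,0,0,0,0,0,0,0])

```text
t: 4.33
eef_pos: [0.3864, -0.2409, 0.0346]
eef_rot: [[0.996, -0.089, 0.016], [-0.088, -0.996, -0.015], [0.017, 0.013, -1.0]]
force: [-0.3, -0.3, -0.1]
width: -0.004
```

```bash
python3 st.py -.045 -.057 .031
```

```text
t 4.33 jig mm [-69.8 -55.6] z 34.6 yaw rel 0.0041 F [-0.3 -0.3 -0.1] w -0.004 tilt [ 0.0156 -0.0145]
tool shift (units .1m) [0.247 0.014 0.041]
```

Request:
carry_out(rows=[0,0,0.03,0,0,0,0,0.02,0,0,0.03,0,0,0,0,0.03,0,0,0,0,0.03,0,0,0,0,0.03,0,0,0,0,0.03,0,0,0,0,0.03,0,0,0,0,0.03,0,0,0,0,0.03,0,0,0,0])

```text
t: 5.17
eef_pos: [0.4117, -0.2427, 0.0297]
eef_rot: [[0.996, -0.088, 0.014], [-0.088, -0.996, -0.013], [0.015, 0.012, -1.0]]
force: [-2.7, -0.3, -1.3]
width: -0.0
```

```bash
python3 st.py -.045 -.057 .031
```

```text
t 5.17 jig mm [-44.4 -55.1] z 29.7 yaw rel 0.0042 F [-2.7 -0.3 -1.3] w -0.0 tilt [ 0.0138 -0.0135]
tool shift (units .1m) [-0.006  0.02  -0.013]
```

```bash
cat > look.py <<'E'
from h import *
import sys
k=sys.argv[1]
A=bot.grab_frame("wrist")[:,:,::-1];B=bot.grab_frame("top")[175:265,265:405,::-1];C=bot.grab_frame("scene")[105:225,240:370,::-1]
B=cv2.resize(B,(400,257),interpolation=cv2.INTER_CUBIC);C=cv2.resize(C,(400,369),interpolation=cv2.INTER_CUBIC)
o=np.zeros((600,800,3),np.uint8);o[:257,:400]=B;o[:300,400:]=cv2.resize(A,(400,300));o[257:600,:400]=C[:343]
cv2.imwrite(f"pics/l{k}.png",o)
E
python3 look.py 1
```

```text
(no output)
```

View pics/l1.png

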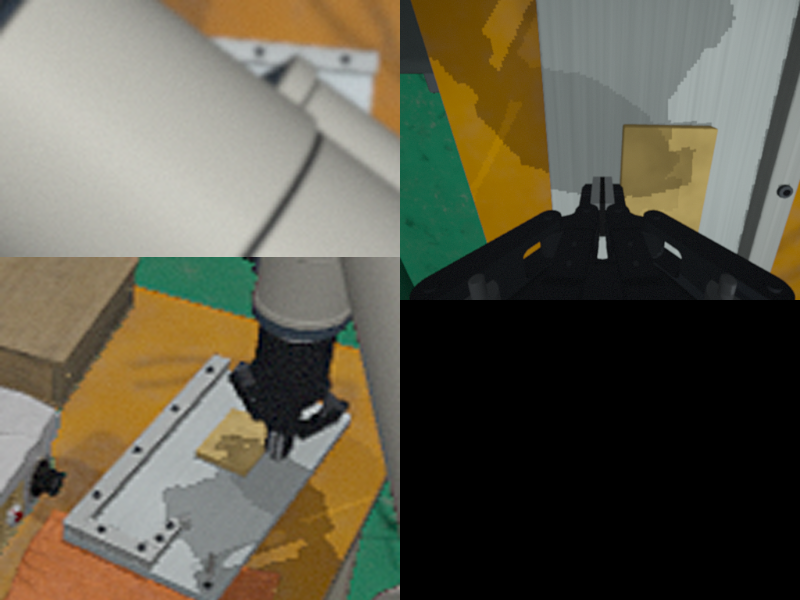

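In the wrist view the fingertip is now in contact with the block's near long edge, and the block looks roughly parallel to the rail. Carrying on towards the rail.

Request:
carry_out(rows=[0.03,0,-0.015,0,0,0.03,0,0,0,0,0.03,0,0,0,0,0.03,0,0,0,0,0.03,0,0,0,0,0.03,0,0,0,0,0.03,0,0,0,0,0.03,0,0,0,0,0.02,0,0,0,0,0,0,0,0,0])

```text
t: 6.15
eef_pos: [0.4399, -0.245, 0.0316]
eef_rot: [[0.996, -0.088, 0.013], [-0.088, -0.996, -0.013], [0.014, 0.012, -1.0]]
force: [-2.0, 0.1, 0.2]
width: -0.001
```

```bash
python3 st.py; python3 look.py 2
```

```text
t 6.15 jig mm [-16.1 -54.7] z 31.6 yaw rel 0.0043 F [-2.   0.1  0.2] w -0.001 tilt [ 0.0133 -0.0132]
```

View pics/l2.png

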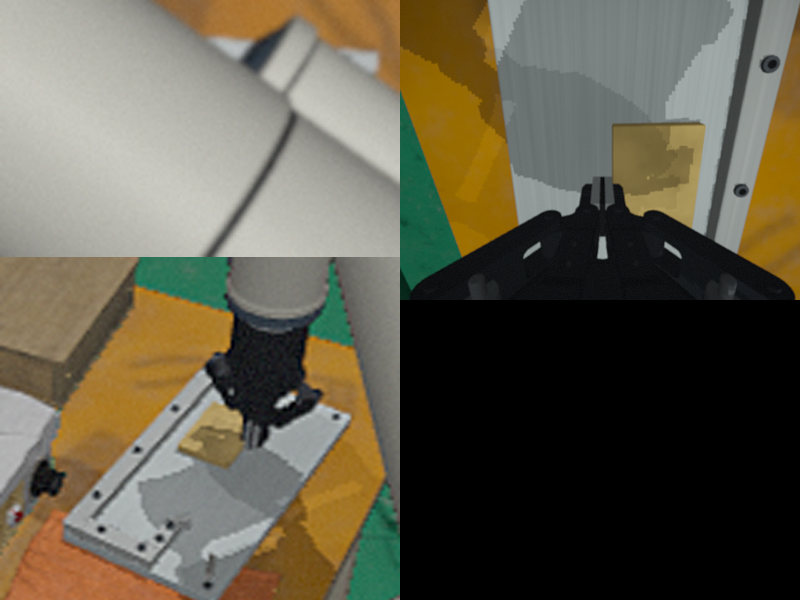

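The gap between the block and the rail is now about 10 mm (wrist view, cols 705–725). Pushing slowly.

Request:
carry_out(rows=[0.02,0,0,0,0,0.02,0,0,0,0,0.02,0,0,0,0,0.015,0,0,0,0,0.015,0,0,0,0,0.015,0,0,0,0,0.015,0,0,0,0,0.015,0,0,0,0,0.015,0,0,0,0,0.015,0,0,0,0])

```text
t: 7.13
eef_pos: [0.4561, -0.2459, 0.0317]
eef_rot: [[0.996, -0.089, 0.011], [-0.089, -0.996, -0.012], [0.012, 0.011, -1.0]]
force: [-10.6, 1.5, 3.1]
width: -0.004
```

```bash
python3 st.py; python3 look.py 3
```

```text
t 7.13 jig mm [  0.1 -54.1] z 31.7 yaw rel 0.0038 F [-10.6   1.5   3.1] w -0.004 tilt [ 0.0108 -0.0116]
```

View pics/l3.png

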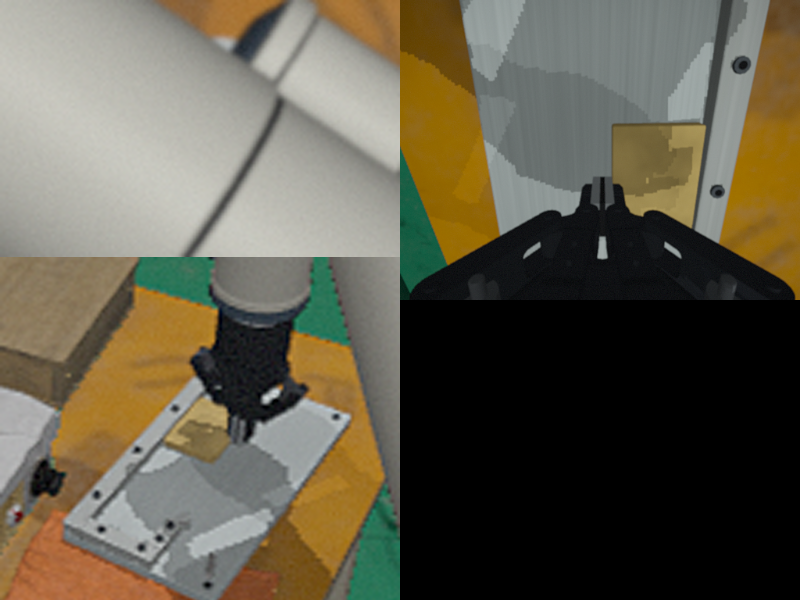

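Force has risen to 10.6 N, so the block is on the rail. I'll press slightly more to seat it.

Request:
carry_out(rows=[0.015,0,0,0,0,0.02,0,0,0,0,0.02,0,0,0,0,0.02,0,0,0,0,0.02,0,0,0,0,0.02,0,0,0,0,0,0,0,0,0,0,0,0,0,0,0,0,0,0,0,0,0,0,0,0])

```text
t: 8.12
eef_pos: [0.4563, -0.2453, 0.0317]
eef_rot: [[0.996, -0.087, -0.01], [-0.087, -0.996, -0.006], [-0.01, 0.007, -1.0]]
force: [-4.6, -2.0, 1.3]
width: 0.004
```

```bash
python3 st.py; python3 look.py 4;  python3 - <<'E'
from h import *
A=bot.grab_frame("wrist")[130:384,230:512,::-1]
cv2.imwrite("pics/w4.png",cv2.resize(A,None,fx=2.3,fy=2.3,interpolation=cv2.INTER_CUBIC))
E
```

```text
t 8.12 jig mm [  0.2 -53.5] z 31.7 yaw rel 0.0055 F [-4.6 -2.   1.3] w 0.004 tilt [-0.0104 -0.0056]
```

View pics/w4.png

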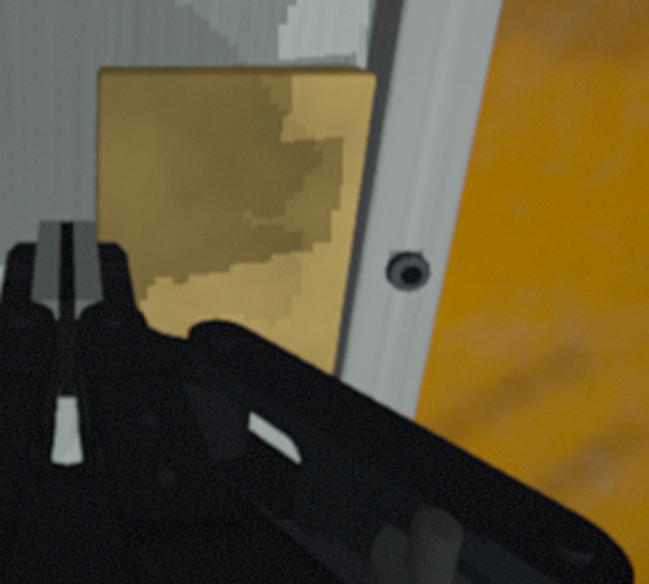

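The block sits flush against the rail and doesn't move under the extra press. Backing off, lifting over, and opening the jaws a little so both fingertips give a square face for the slide.

Request:
carry_out(rows=[-0.12,0,0,0,0,0,0,-0.3,0,0,0,0,-0.3,0,20,0.1,0.34,0,0,20,0.2,0.34,0,0,20,0.2,0,0,0,20,0,0,0,0,20,0,0,0,0,20,0,0,0,0,20,0,0,0,0,20])

```text
t: 9.15
eef_pos: [0.4936, -0.3199, 0.0962]
eef_rot: [[0.996, -0.086, -0.002], [-0.086, -0.996, -0.01], [-0.001, 0.01, -1.0]]
force: [-0.0, 0.1, 0.3]
width: 0.235
```

```bash
python3 st.py .037 -.122 .033; python3 look.py 5
```

```text
t 9.15 jig mm [  44.3 -124.3] z 96.2 yaw rel 0.0067 F [-0.   0.1  0.3] w 0.235 tilt [-0.0019 -0.0103]
tool shift (units .1m) [-0.072 -0.03   0.632]
```

View pics/l5.png

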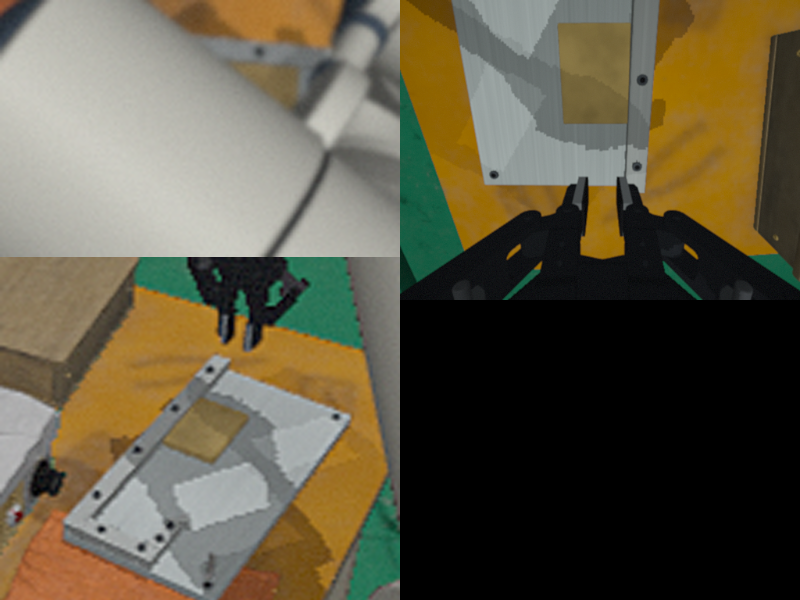

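The wrist view now shows the whole block against the rail. I'll fit both poses from it.

Run:
```python
from h import *
import pickle
cal=bot.calibration("wrist");A=bot.grab_frame("wrist")[:,:,::-1]
pickle.dump(cal,open("c6.pkl","wb"))
cv2.imwrite("pics/w6.png",cv2.resize(A[0:250,60:330],None,fx=2.4,fy=2.4,interpolation=cv2.INTER_CUBIC))
```

```text
(no output)
```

View pics/w6.png

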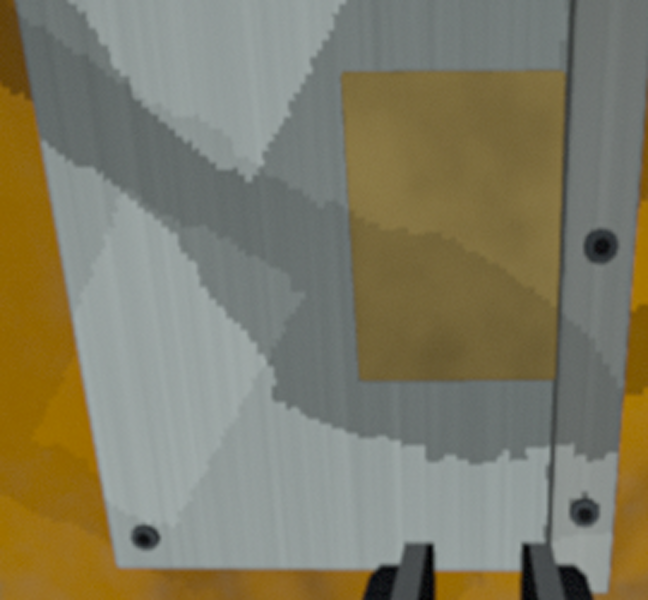

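Run:
```python
from fit import *
from st import jig
import pickle
cal=pickle.load(open("c6.pkl","rb"))
c=lambda L:np.array([[60-.5+(u+.5)/2.4,-.5+(v+.5)/2.4] for u,v in L])
B,e=fit(cal,[[-.0305,.0425,.024],[.0305,.0425,.024],[.0305,-.0425,.024],[-.0305,-.0425,.024]],c([(342,72),(564,71),(555,379),(358,380)]),[.49,-.24,-.09])
print(B,e.round(2),jig(B)*1e3,B[2]+.0925)
for (p,z) in [((118,567),.014),((607,590),.028),((36,100),.014),((640,130),.028),((572,30),.028),((552,430),.028)]:
    print((jig(ray(cal,*c([p])[0],z))*1e3).round(1))
```

```text
[ 0.49441065 -0.24379399 -0.08341812] [-2.25 -1.58  2.09 -1.48  1.13  2.34 -0.95  2.08] [ 38.05193045 -48.48648494] 0.009081877248165657
[ -79.8 -158.9]
[  87.6 -158.4]
[-79.3 -12.7]
[ 87.1 -21. ]
[68.   1.9]
[  67.3 -103.8]
```

The block is flush: rail face about 67.5 and block centre about 37.5 in robot-frame jig coordinates, so the camera offset is roughly 2.5 mm. Centring behind the block's end and lowering.

Request:
carry_out(rows=[-0.07,-0.01,0.2,0.004,20,0,0,0.2,0,20,0,0,0.1,0,20,0,0,0.06,0,20,0,0,0.03,0,20,0,0,0.02,0,20,0,0,0,0,20,0,0,0,0,20,0,0,0,0,20,0,0,0,0,20])

```text
t: 10.18
eef_pos: [0.4874, -0.319, 0.0358]
eef_rot: [[0.996, -0.091, 0.001], [-0.091, -0.996, -0.013], [0.002, 0.012, -1.0]]
force: [0.2, 0.2, -0.0]
width: 0.232
```

```bash
python3 st.py .037 -.108 .031
```

```text
t 10.18 jig mm [  38. -124.] z 35.8 yaw rel 0.0013 F [ 0.2  0.2 -0. ] w 0.232 tilt [ 0.0009 -0.0125]
tool shift (units .1m) [-0.01  -0.161  0.046]
```

Request:
carry_out(rows=[0,0,0.03,0,20,0,0,0.015,0,20,0,-0.03,0,0,20,0,-0.03,0,0,20,0,-0.03,0,0,20,0,-0.03,0,0,20,0,-0.03,0,0,20,0,-0.03,0,0,20,0.002,-0.03,0,0,20,0.002,-0.03,0,0,20])

```text
t: 11.02
eef_pos: [0.4905, -0.2935, 0.0316]
eef_rot: [[0.996, -0.091, 0.002], [-0.091, -0.996, -0.014], [0.003, 0.014, -1.0]]
force: [-3.5, -4.5, 0.7]
width: 0.236
```

```bash
python3 st.py .037 -.108 .032;python3 look.py 7
```

```text
t 11.02 jig mm [ 38.8 -98.3] z 31.6 yaw rel 0.0014 F [-3.5 -4.5  0.7] w 0.236 tilt [ 0.002 -0.014]
tool shift (units .1m) [-0.018  0.097 -0.003]
```

View pics/l7.png

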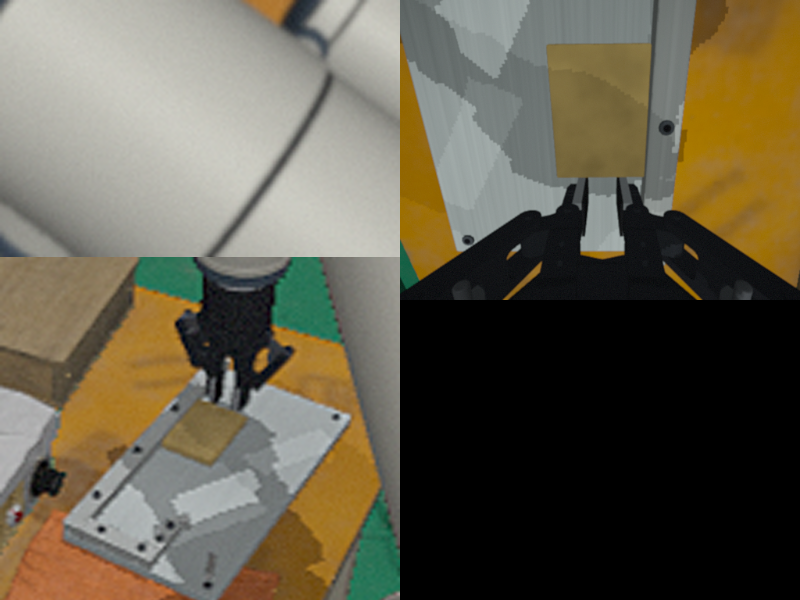

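Contact is made, with the block's end flat across both tips and the block on the rail with slight pressure. Sliding it along.

Request:
carry_out(rows=[0,-0.04,0,0,20,0.001,-0.04,-0.001,0,20,0.001,-0.04,0,0,20,0.001,-0.04,-0.001,0,20,0.001,-0.04,0,0,20,0.001,-0.04,-0.001,0,20,0.001,-0.04,0,0,20,0.001,-0.04,-0.001,0,20,0.001,-0.04,0,0,20,0.001,-0.04,0,0,20])

```text
t: 12.0
eef_pos: [0.4948, -0.2517, 0.0315]
eef_rot: [[0.996, -0.092, 0.002], [-0.092, -0.996, -0.016], [0.003, 0.015, -1.0]]
force: [-3.3, -6.1, 1.3]
width: 0.235
```

```bash
python3 st.py ;python3 look.py 8
```

```text
t 12.0 jig mm [ 39.2 -56.3] z 31.5 yaw rel 0.0008 F [-3.3 -6.1  1.3] w 0.235 tilt [ 0.0016 -0.0156]
```

View pics/l8.png

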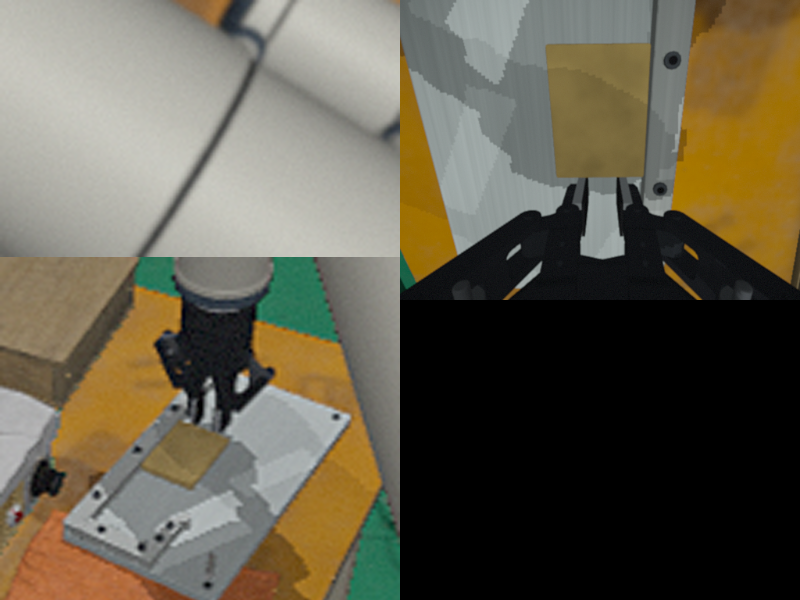

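The block stays flush on the rail and keeps the same pose relative to the tips. Continuing.

Request:
carry_out(rows=[0,-0.04,0,0,20,0.001,-0.04,-0.001,0,20,0.001,-0.04,0,0,20,0.001,-0.04,-0.001,0,20,0.001,-0.04,0,0,20,0.001,-0.04,-0.001,0,20,0.001,-0.04,0,0,20,0.001,-0.04,-0.001,0,20,0.001,-0.04,0,0,20,0.001,-0.04,0,0,20])

```text
t: 12.98
eef_pos: [0.4991, -0.2103, 0.0315]
eef_rot: [[0.996, -0.092, 0.001], [-0.092, -0.996, -0.017], [0.003, 0.017, -1.0]]
force: [-3.4, -5.6, 3.1]
width: 0.234
```

```bash
python3 st.py ;python3 look.py 9
```

```text
t 12.98 jig mm [ 39.6 -14.7] z 31.5 yaw rel -0.0 F [-3.4 -5.6  3.1] w 0.234 tilt [ 0.0011 -0.017 ]
```

View pics/l9.png

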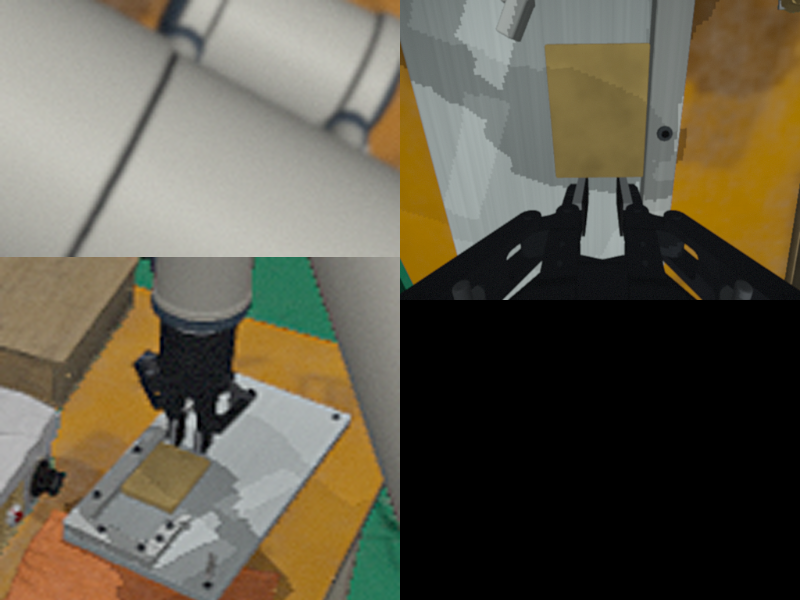

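Still flush, and the guide's flare is coming into view (wrist, about (515,15)). Continuing.

Request:
carry_out(rows=[0,-0.04,0,0,20,0.001,-0.04,-0.001,0,20,0.001,-0.04,-0.001,0,20,0.001,-0.04,-0.001,0,20,0.001,-0.04,0,0,20,0.001,-0.04,-0.001,0,20,0.001,-0.04,0,0,20,0.001,-0.04,-0.001,0,20,0.001,-0.04,0,0,20,0.001,-0.03,0,0,20])

```text
t: 13.97
eef_pos: [0.5032, -0.1693, 0.0313]
eef_rot: [[0.996, -0.093, 0.0], [-0.093, -0.996, -0.018], [0.002, 0.018, -1.0]]
force: [-3.0, -6.1, 2.6]
width: 0.234
```

```bash
python3 st.py ;python3 look.py 10
```

```text
t 13.97 jig mm [40.  26.5] z 31.3 yaw rel -0.0007 F [-3.  -6.1  2.6] w 0.234 tilt [ 0.0001 -0.0179]
```

View pics/l10.png

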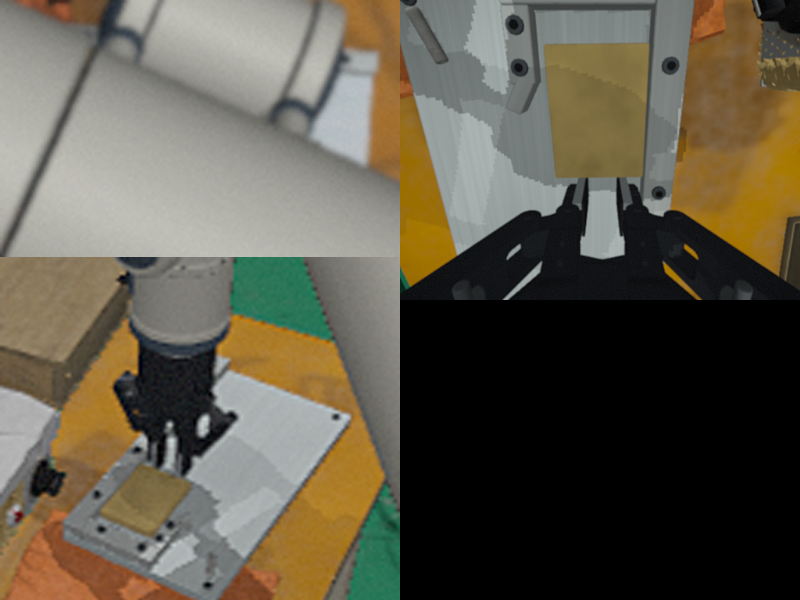

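The block is inside the pocket, with about 20 mm left to the end stop. Slower now.

Request:
carry_out(rows=[0.001,-0.025,0,0,20,0.001,-0.025,0,0,20,0.001,-0.025,-0.001,0,20,0.001,-0.025,0,0,20,0.001,-0.02,0,0,20,0.001,-0.02,0,0,20,0.001,-0.015,0,0,20,0.001,-0.015,0,0,20,0.001,-0.015,0,0,20,0.001,-0.015,0,0,20])

```text
t: 14.95
eef_pos: [0.5054, -0.1512, 0.0313]
eef_rot: [[0.996, -0.093, -0.001], [-0.093, -0.995, -0.022], [0.001, 0.022, -1.0]]
force: [-12.1, -32.4, 0.3]
width: 0.234
```

```bash
python3 st.py ;python3 look.py 11
```

```text
t 14.95 jig mm [40.4 44.7] z 31.3 yaw rel -0.0002 F [-12.1 -32.4   0.3] w 0.234 tilt [-0.0012 -0.0217]
```

View pics/l11.png

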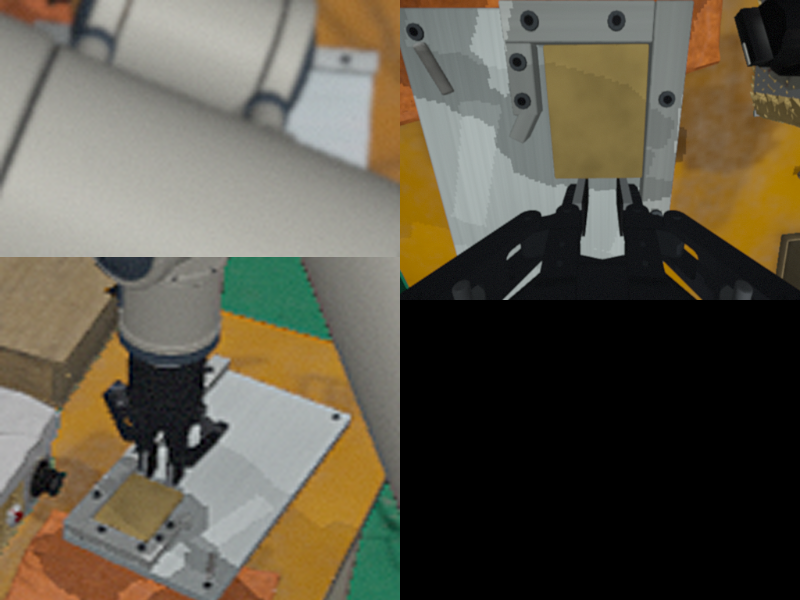

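The push force has risen to 32 N and the block shows flush at the end stop and the rail. Backing off straight, then up for a check.

Request:
carry_out(rows=[0,0.03,0,0,20,0,0.1,0,0,20,0,0.2,0,0,20,0,0.1,-0.3,0,20,0,0,-0.3,0,20,0,0,-0.3,0,20,0,0,0,0,20,0,0,0,0,20,0,0,0,0,20,0,0,0,0,20])

```text
t: 15.93
eef_pos: [0.5005, -0.1965, 0.1245]
eef_rot: [[0.995, -0.095, -0.003], [-0.095, -0.995, -0.018], [-0.001, 0.019, -1.0]]
force: [0.8, -0.5, 0.2]
width: 0.238
```

```bash
python3 st.py;python3 - <<'E'
from h import *
import pickle
cal=bot.calibration("wrist");A=bot.grab_frame("wrist")[:,:,::-1]
pickle.dump(cal,open("c12.pkl","wb"))
cv2.imwrite("pics/w12.png",cv2.resize(A[0:250,60:380],None,fx=2.4,fy=2.4,interpolation=cv2.INTER_CUBIC))
C=bot.grab_frame("scene")[140:225,245:345,::-1]
cv2.imwrite("pics/s12.png",cv2.resize(C,None,fx=6,fy=6,interpolation=cv2.INTER_CUBIC))
E
```

```text
t 15.93 jig mm [39.7 -0.8] z 124.5 yaw rel -0.0027 F [ 0.8 -0.5  0.2] w 0.238 tilt [-0.0029 -0.0184]
```

View pics/w12.png

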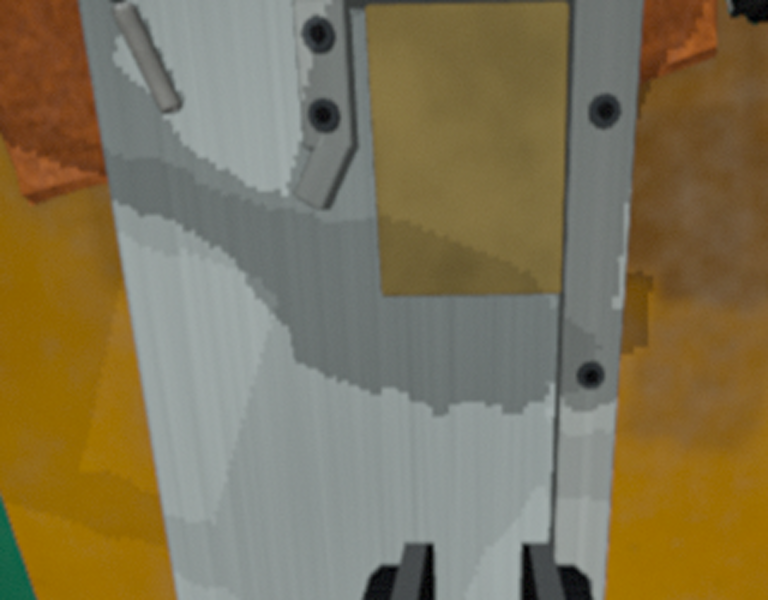

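View pics/s12.png

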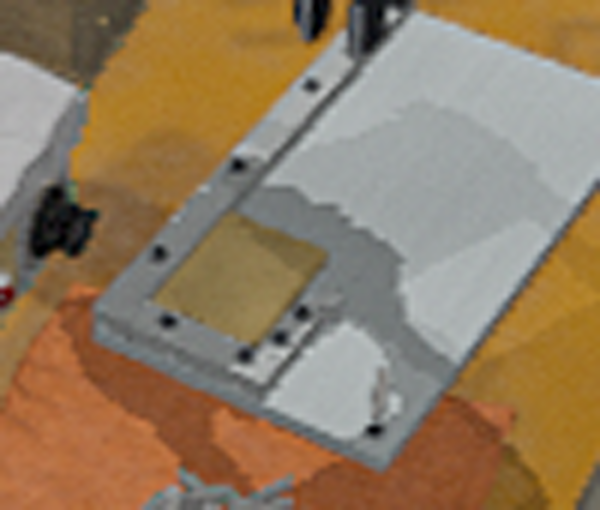

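It looks home. One more check from higher up to see the end-stop joint properly.

Request:
carry_out(rows=[0,-0.1,-0.2,0,20,0,-0.1,-0.2,0,20,0,0,-0.2,0,20,0,0,-0.2,0,20,0,0,0,0,20,0,0,0,0,20,0,0,0,0,20,0,0,0,0,20,0,0,0,0,20,0,0,0,0,20])

```text
t: 16.87
eef_pos: [0.4992, -0.1721, 0.198]
eef_rot: [[0.995, -0.094, -0.018], [-0.094, -0.995, -0.011], [-0.017, 0.012, -1.0]]
force: [0.1, 0.9, 0.3]
width: 0.239
```

```bash
python3 st.py;python3 - <<'E'
from h import *
cal=bot.calibration("wrist");A=bot.grab_frame("wrist")[:,:,::-1]
import pickle;pickle.dump(cal,open("c13.pkl","wb"))
cv2.imwrite("pics/w13.png",cv2.resize(A[0:200,150:350],None,fx=3,fy=3,interpolation=cv2.INTER_CUBIC))
E
```

```text
t 16.87 jig mm [36.2 23.4] z 198.0 yaw rel -0.0019 F [0.1 0.9 0.3] w 0.239 tilt [-0.0183 -0.0107]
```

View pics/w13.png

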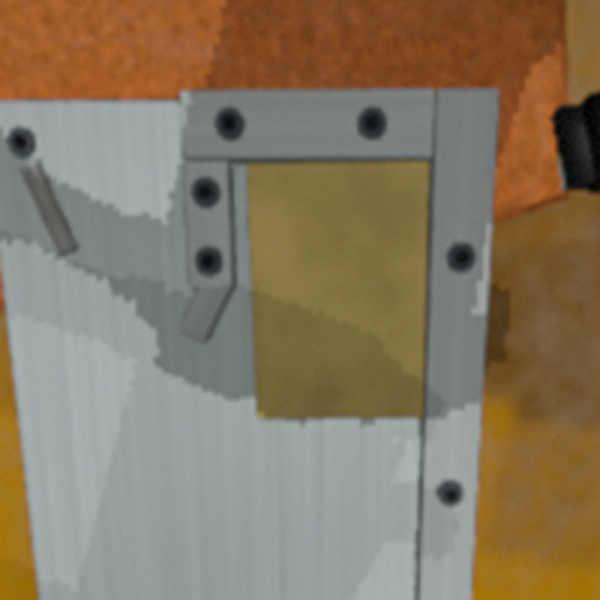

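The block lies flush: its edge is at row 161 against the stop edge at row 159 (about 3 px/mm), it touches the rail, and the 5 mm guide gap is as designed. The ferrule hasn't moved. Handing in.

```bash
python3 -c "
from rig import bot
print(bot.sign_off())"
```

```text
the job is handed in; nothing more can be done
None
```

The bronze block is fully home in the corner pocket, flush against the rail and the end stop. I handed the job in at about 17 s of the 70 s allowed; no verdict is reported.

- **What I did:** With the fingers shut, I pushed the block across the plate until it stopped against the rail. Then I opened the jaws 20 mm and slid it along the rail with both fingertips on its end until it hit the stop. I backed off straight, and the gripper ended about 17 cm above the block.
- **On the rail:** The block did not move any further under the extra press. The wrist pictures showed it flush on the rail all the way along.
- **Home:** The push force rose from about 6 N to about 33 N at the end stop. The final wrist picture shows no gap at the rail, under about 1 mm at the stop, and the expected 5 mm gap to the guide.
- **Bystanders:** The ferrule looked unmoved in the last picture. I didn't measure the other bystanders, but the arm stayed clear of them.
- **Disagreements:** The jig's position from the top and scene cameras was about 2.5 mm off from what the wrist camera showed, and contact pointed the same way. I steered the slide by the wrist view and the force readings. The block fit from the wrist picture was also loose, off by about 2 px, so I judged flushness from the images and contact forces.

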